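# Hardness check of a spacer on the arbor

### The arm

A 7-joint arm with a two-finger parallel gripper is mounted at the origin on the work surface. World frame = base frame: x ahead of the robot, y to its left, z up, the work surface at z = 0. Lengths are in m, angles in rad, forces in N, time in s.
With the tool pointing down it reaches from about 0.425 to 0.8 m from the base axis. Payload 8.3 kg.
Tool frame: the origin (TCP) lies on the centre line of the jaws, within the pads' length; the fingertips stand 22 mm ahead of it and the grasp point (between the pads) lies 3 mm ahead of it; z points along the fingers, y is the line along which they close (so a half turn about z gives the same grasp; the last joint's range is limited). The gripper opens to 85 mm and grips with 20 to 120 N. Pads are 22 mm wide; open, the fingers measure 114 mm over their backs; the gripper's body (76 mm by 85 mm) begins 54 mm behind the grasp point. The pads swing forward as they close: fully open they stand 13 mm farther back than shut.
Start: joints at [-1.37, 0.383, 0.016, 1.37, -0.006, 1.388, -0.046], TCP at [0.163, 0.603, 0.253] pointing down, gripper open.
Joint ranges: [-2.95, 2.95], [-0.25, 2.06], [-1.52, 1.56], [0.18, 2.33], [-1.44, 4.58], [0.02, 2.06], [-3.01, 3.01]. Speed limits (rad/s): [2.39, 2.39, 3.01, 3.01, 3.14, 3.14, 3.14].

### API

Orientations are given as a unit quaternion [x, y, z, w].
In Python, from cell import monitor, viewer, manip gives the robot as it stands. The module is installed in compiled form; this text tells all that it offers.
- The arm moves only by the tool apply_moves, never from a script. Its argument "motion" is a list that holds one entry, the list of rows, each a list of 5 numbers: the opening, from -1 (shut) to 1 (fully open), then the shift along the tool's x, y, z in units of 40 mm (1.0 is 40 mm), then the turn about the tool's z in units of 8 degrees (1.0 is 8 degrees). A call has 1 to 12 rows; each row shifts and turns the commanded pose from where the row before left it, along the tool's axes as they then stand; what a row does not reach is not made up. A row lasts 1/10 s, in which the tool goes at most 50 mm and 8.59 degrees, less where a joint would pass 70% of its speed; a pose out of reach is approached as far as the arm can. A call is refused whole if a number of a shift passes 1 or a number of a turn 1, either way. A call with a gripper value outside its range is refused whole. The fingers move at their own pace and stop on an object; "force" is the grip in N (left out, the last holds). Time passes only in rows, so rows that do not move let the fingers close. It gives the time, the measured TCP pose, the force, the opening and the grip force at its end, in the units of the state.
- monitor.sense(): the state, without advancing time (a new reading comes with each control period).
- viewer.get_image(name): name is "side" or "top" or "wrist"; returns a dict with "frame" (420x560x3 uint8, red, green, blue), "mtx" (3x3 intrinsics, pixels), "D" ([k1, k2, p1, p2, k3] as OpenCV has them; the pictures are not rectified), "origin" and "orientation" of the camera in the world; the wrist camera has in their place "mount" (4x4, takes a point from camera to tool coordinates, whose origin is the TCP and whose axes are the flange's). Camera axes: x right, y up, looking along -z (the intrinsics and any distortion apply to the point x, -y, -z); pixel columns grow to the right and rows downward; lengths in m; the calibration is good to about 2 mm. A picture is of the moment at which its call begins: read the wrist's pose just before it. There is no depth.
- manip.close_job(): hands the job in; it is judged then, once.
The state is a dict: "time": time; "joint_pos": joint angles; "qd": joint speeds; "effort": joint torques, N m; "tool_pos": TCP position; "eef_rot": TCP orientation; "ft_force": force on the tool from outside, world axes, zero at the start; "wrist_torque": the same for the moment, N m; "width": finger opening in m; "finger_force": force on a finger pad.
Only numpy, scipy, OpenCV 4.12 (cv2) and the standard library are available. Lean on these libraries where they do the work, as an engineer would, in place of code of your own. Each camera call takes 0.05 s, during which the arm holds its last target. There are 200 camera calls.

### The job

Pick up the marked steel spacer and slide it, marked face up, over the upright arbor of the grey fixture, guiding it down in the gripper rather than dropping it, until it sits fully home on the shoulder; let it go. Then take the pen-shaped hardness tester out of its leaning stand and hold it upright with its tip on the spacer's marked spot, pressing lightly so that the spring plunger is about half way in; finish while still holding it there. Never press hard, and leave the drill chuck, chuck key and plain bush where they lie.

Things in the scene. Friction and masses are not known exactly. Their poses are not given: they have to be found in the camera images.
- spacer: loose thick steel ring, 54 mm outside diameter, 26 mm bore, 30 mm high, about 0.3 kg, starting flat on the bench with its marked face up. Origin: centre of its underside; z along the bore, up. The only ring with a black dot.
- mark (a point): centre of the marked spot, a black dot of 8 mm diameter on the spacer's upper face, 20 mm from the bore axis (spacer frame 20, 0, 30 mm)
- fixture: fixed; origin at the centre of its underside on the bench, z up. Grey base 110 x 110 x 25 mm; on it a round steel shoulder, diameter 46 mm, flat top 35 mm above the bench; on that, same axis, the upright arbor, diameter 23 mm, its top at 71 mm (last 4 mm tapered to 17 mm). Spacer fully home: underside at 35 mm, upper face at 65 mm.
- tester: loose pen, about 0.22 kg. Origin: plunger tip when extended; z along the pen from tip to butt. Plunger 6 mm diameter (0 to 14 mm), nose 14 mm (14 to 36), round body 28 mm: aluminium 36 to 90, black plastic 90 to 160 mm. Starts in the stand leaning 0.35 rad, butt towards the stand's -x. Grip the free black part about 125 mm from the tip, fingers on the stand's y sides.
- plunger (a joint): the tester's spring plunger: 0 = fully out, grows as it is pushed in, stop at 0.010 m. The spring gives 1 N at the start plus 0.5 N per mm, so half way (0.005 m) is about 3.5 N.
- plunger_tip (a point): the round tip of the tester's plunger (moves with the plunger)
- stand: fixed stand of the tester. Origin on the bench, z up; the tester's tip is 16 mm above it and the tester leans towards the stand's -x. Base 110 x 80 x 10 mm; a leaning sleeve (1.5 mm play) up to 60 mm from the tip, back rest on the -x side up to 88 mm. Pull the tester out along its own axis by 70 mm or more before turning it.
- chuck: bystander: loose steel drill chuck standing on the bench, 52 mm diameter, 70 mm high; origin under its centre
- chuck_key: bystander: loose T-shaped chuck key lying on the bench, 84 mm long, crossbar 70 mm; origin near its middle on the bench
- bush: bystander: loose plain steel bush, 38 mm diameter, 45 mm high, 24 mm bore, without mark; origin centre of underside
There are look-alikes about, which are no part of the job. What is shaped like the spacer but pink is not meant. There is more than one size of the tester; the one meant has the size given above.

How it is judged:
On the way, in this order (a step that is already met when the one before it is completed fails the run):
1. the spacer, still held in the gripper, is threaded at least 10 mm down the arbor (horizontal distance between spacer and fixture below 0.004 m and z of spacer in the frame of fixture below 0.061 m and contact force between the fingers and spacer above 0.5 N), for 0.05 s.
2. the spacer sits fully home on the shoulder (within 3 mm), marked face up, and is let go (horizontal distance between spacer and fixture below 0.004 m and z of spacer in the frame of fixture below 0.038 m and z of mark in the frame of fixture above 0.06 m and angle between spacer's own z axis and vertical below 0.07 rad and contact force between the fingers and spacer below 0.1 N), for 0.2 s.
At the end, for the whole second after the job is handed in: Still holding: tester at rest in the fingers, upright within 7 deg, tip within 5 mm of the mark's centre, plunger 2 to 8 mm in, 1 to 7 N on the spacer, off stand and fixture; spacer home within 3 mm, axis within 4 mm, marked face up, not touched by the robot (all of step 2 and contact force between the arm and spacer below 0.1 N and distance between plunger_tip and mark below 0.005 m and angle between tester's own z axis and vertical below 0.12 rad and contact force between tester and spacer between 1 and 7 N and value of joint plunger between 0.002 and 0.008 m and contact force between the fingers and tester above 2 N and contact force between tester and stand below 0.1 N and contact force between tester and fixture below 0.1 N and linear speed of each of tester, spacer below 0.02 m/s); the arm keeps its last pose, push and grip.
It fails at once if the tester is pressed hard on the spacer (over 15 N) (contact force between tester and spacer above 15 N).
It fails at once if a bystander is moved by more than 30 mm (distance of any of chuck, chuck_key, bush from where it was at the start of the episode above 0.03 m).
It also fails if it takes over 64 s, if anything falls off the work surface, if the arm or the gripper's body presses on something with over 40 N, if the wrist force passes 120 N, or if a joint passes its speed limit or range.

## Working session

There is one attempt and no reset: what is moved stays moved. The work goes in short steps, Python scripts to look and compute and a tool call to move; the robot and the scene stay as the last step left them, time stands still between calls to the robot, and variables do not carry over. Pictures are saved under pics/ and viewed, at most 10 in all, crops included, and the job is handed in when it is done.

Besides the shell and the picture viewer there is one more tool, called after ">>>" as name(argument=value, ...) on one line, values as JSON. apply_moves: Moves the arm, as the interface text tells. Its arguments: {"type":"object","properties":{"motion":{"type":"array","items":{"type":"array","items":{"type":"array","items":{"type":"number"}}}},"force":{"type":"number"}},"required":["motion"]}

```bash
mkdir -p pics; cat > h.py <<'E'
import numpy as np, cv2
from scipy.spatial.transform import Rotation as R
from cell import monitor, viewer, manip
def cam(name,save=None):
    s=monitor.sense(); d=viewer.get_image(name)
    if name=='wrist':
        T=np.eye(4);T[:3,:3]=R.from_quat(s['eef_rot']).as_matrix();T[:3,3]=s['tool_pos'];T=T@np.array(d['mount'])
    else:
        T=np.eye(4);o=np.array(d['orientation']);T[:3,:3]=o if o.shape==(3,3) else R.from_quat(o).as_matrix();T[:3,3]=d['origin']
    if save:
        cv2.imwrite('pics/'+save+'.png',d['frame'][:,:,::-1]); np.savez('pics/'+save+'.npz',T=T,K=d['mtx'],D=d['D'])
    return d['frame'],T
def ld(n):
    z=np.load('pics/'+n+'.npz');return z['T'],z['K'],z['D']
def ray(n,px):
    T,K,D=ld(n);u=cv2.undistortPoints(np.array([[px]],float),K,D)[0,0]
    v=T[:3,:3]@np.array([u[0],-u[1],-1]);return T[:3,3],v/np.linalg.norm(v)
def atz(n,px,z):
    o,v=ray(n,px);return o+v*(z-o[2])/v[2]
def tri(obs):
    A=np.zeros((3,3));b=np.zeros(3);rs=[ray(n,p) for n,p in obs]
    for o,v in rs:
        P=np.eye(3)-np.outer(v,v);A+=P;b+=P@o
    X=np.linalg.solve(A,b);return X,[np.linalg.norm((np.eye(3)-np.outer(v,v))@(X-o)) for o,v in rs]
def proj(n,X):
    T,K,D=ld(n);p=(np.atleast_2d(X)-T[:3,3])@T[:3,:3];p=p*[1,-1,-1]
    return cv2.projectPoints(p,np.zeros(3),np.zeros(3),K,D)[0][:,0]
E
python3 - <<'E'
from h import *
s=monitor.sense();print(s)
ims=[cam(n,n+'0')[0] for n in ('top','side','wrist')]
for n in('top0','side0','wrist0'):
    T,K,D=ld(n);print(n,T.round(3).tolist(),K.round(1).tolist(),D)
E
```

```text
{'time': 0.0, 'joint_pos': array([-1.36987405,  0.38422454,  0.01638712,  1.37116744, -0.00631441,
        1.38819278, -0.04647839]), 'qd': array([-0.00053805, -0.00040749, -0.00023823, -0.00110525,  0.00039838,
        0.00213828, -0.00035788]), 'effort': array([-9.81376470e-04, -6.27603936e+01,  8.44143648e-01, -3.71826518e+01,
        1.66492100e-02,  1.39951057e-02,  1.05196964e-04]), 'tool_pos': array([0.16282971, 0.60293706, 0.25228139]), 'eef_rot': array([ 1.31493934e-01,  9.91316499e-01, -9.64660499e-04, -1.15135996e-04]), 'ft_force': array([0.06864688, 0.28474738, 0.21542558]), 'wrist_torque': array([ 0.03808689, -0.00276259, -0.04971925]), 'finger_force': 0.0, 'width': 0.08565269667641068}
top0 [[-0.026, 0.992, -0.124, 0.432], [-1.0, -0.026, 0.002, -0.008], [-0.001, 0.124, 0.992, 0.999], [0.0, 0.0, 0.0, 1.0]] [[415.4, 0.0, 276.9], [0.0, 415.4, 213.6], [0.0, 0.0, 1.0]] [0.04318069 0.         0.         0.         0.        ]
side0 [[0.708, 0.382, -0.594, -0.267], [-0.706, 0.366, -0.606, -0.801], [-0.014, 0.848, 0.529, 0.745], [0.0, 0.0, 0.0, 1.0]] [[472.9, 0.0, 277.1], [0.0, 472.9, 203.8], [0.0, 0.0, 1.0]] [0.05404618 0.         0.         0.         0.        ]
wrist0 [[0.26, -0.925, -0.276, 0.092], [0.966, 0.248, 0.076, 0.623], [-0.001, -0.286, 0.958, 0.373], [0.0, 0.0, 0.0, 1.0]] [[343.8, 0.0, 277.5], [0.0, 343.8, 212.5], [0.0, 0.0, 1.0]] [-0.06916983  0.          0.          0.          0.        ]
```

View pics/top0.png

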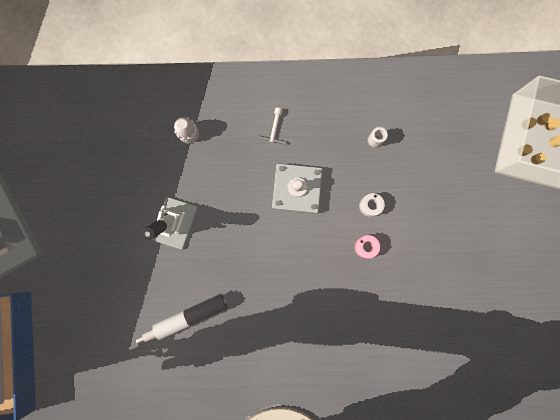

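View pics/side0.png

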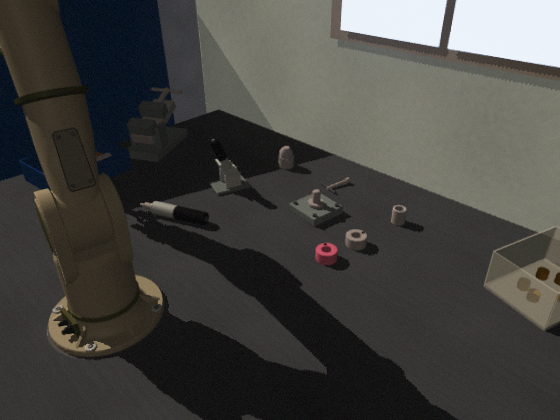

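```bash
python3 - <<'E'
from h import *
t=cv2.imread('pics/top0.png');s=cv2.imread('pics/side0.png')
c=lambda im,x,y:cv2.convertScaleAbs(cv2.resize(im[y:y+75,x:x+66],None,fx=4,fy=4,interpolation=cv2.INTER_CUBIC),alpha=1.2 if im is t else 2)
tl=[(t,265,150),(t,340,167),(t,138,185),(s,285,160),(s,323,202),(s,198,125)]
T=[c(*a) for a in tl]
for a in T:
  for k in range(0,75,10):
    a[k*4,:6]=(0,255,0)
  for k in range(0,66,10): a[:6,k*4]=(0,255,0)
cv2.imwrite('pics/c1.png',np.vstack([np.hstack(T[:3]),np.hstack(T[3:])]))
E
```

```text
(no output)
```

View pics/c1.png

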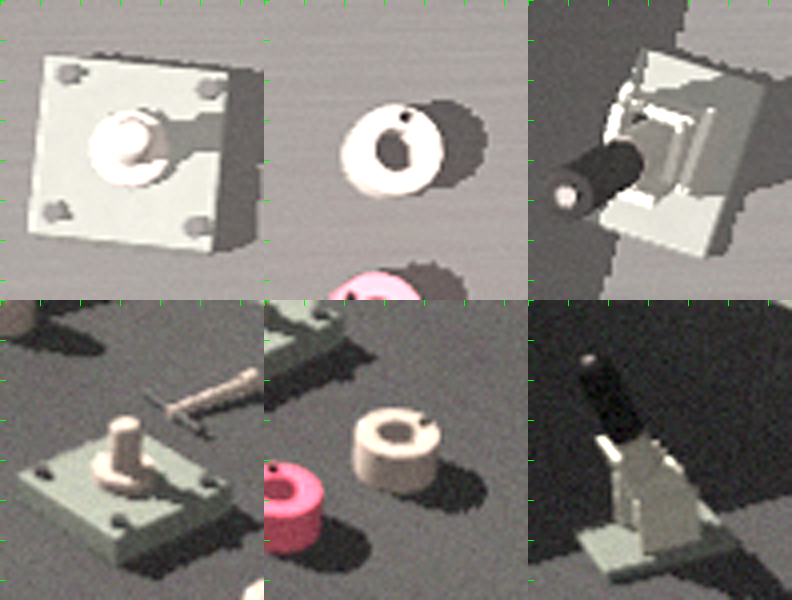

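```bash
python3 - <<'E'
from h import *
np.set_printoptions(precision=4,suppress=True)
print('bore',tri([('top0',(372.1,204)),('side0',(356.1,234.6))]),atz('top0',(372.1,204),.03),atz('side0',(356.1,234.6),.03))
print('dot',tri([('top0',(375.2,195.9)),('side0',(362.6,232.1))]),atz('top0',(375.2,195.9),.03))
print('arbor',tri([('top0',(296.6,183.6)),('side0',(316.1,189.6))]),atz('top0',(296.6,183.6),.071),atz('side0',(316.1,189.6),.071))
f=lambda x,y,X,Y:(X+(x+.5)/4-.5,Y+(y+.5)/4-.5)
c=np.array([atz('top0',f(*p,265,150),.025) for p in [(45,56),(229,72),(212,252),(28,232)]]);print('fix',c,c.mean(0),np.linalg.norm(c-np.roll(c,1,0),axis=1))
c=np.array([atz('top0',f(*p,138,185),.01) for p in [(116,48),(238,88),(180,258)]]);print('stand',c,(c[0]+c[2])/2,np.linalg.norm(np.diff(c,axis=0),axis=1), c[1]-c[2],c[1]-c[0])
print('butt',tri([('top0',(147.4,233.6)),('side0',(212.9,139.1))]))
E
```

```text
bore (array([ 0.5702, -0.2343,  0.0297]), [np.float64(0.000636430656160424), np.float64(0.0006364306561603859)]) [ 0.5697 -0.2337  0.03  ] [ 0.5705 -0.2348  0.03  ]
dot (array([ 0.5885, -0.2416,  0.032 ]), [np.float64(0.00010337539904348965), np.float64(0.00010337539904359238)]) [ 0.5888 -0.2421  0.03  ]
arbor (array([ 0.6157, -0.0565,  0.073 ]), [np.float64(0.0011246583259457215), np.float64(0.0011246583259456454)]) [ 0.6153 -0.0558  0.071 ] [ 0.6193 -0.0548  0.071 ]
fix [[ 0.6743 -0.01    0.025 ]
 [ 0.6615 -0.1199  0.025 ]
 [ 0.5533 -0.1056  0.025 ]
 [ 0.5681  0.0028  0.025 ]] [ 0.6143 -0.0582  0.025 ] [0.107  0.1106 0.1092 0.1094]
stand [[0.6036 0.2548 0.01  ]
 [0.5774 0.1817 0.01  ]
 [0.4765 0.2162 0.01  ]] [0.5401 0.2355 0.01  ] [0.0776 0.1066] [ 0.1008 -0.0344  0.    ] [-0.0262 -0.073   0.    ]
butt (array([0.5022, 0.2498, 0.1701]), [np.float64(0.00010803344263692992), np.float64(0.00010803344263687874)])
```

>>> apply_moves(motion=[[[1,-0.84,-0.43,0,0],[1,-0.84,-0.43,0,0],[1,-0.84,-0.43,0,0],[1,-0.84,-0.43,0,0],[1,-0.84,-0.43,0,0],[1,-0.84,-0.43,0,0],[1,-0.84,-0.43,0,0],[1,-0.84,-0.43,0,0],[1,-0.84,-0.43,0,0],[1,-0.84,-0.43,0,0],[1,-0.84,-0.43,0,0],[1,-0.84,-0.43,0,0]]])

```text
time: 1.35
tool_pos: [0.4992, 0.2978, 0.2531]
eef_rot: [0.131, 0.991, -0.0, -0.0]
ft_force: [-1.1, -0.0, -0.2]
width: 0.0856
finger_force: 0.0
```

>>> apply_moves(motion=[[[1,-0.43,-0.95,0,0],[1,-0.43,-0.95,0,0],[1,-0.43,-0.95,0,0],[1,-0.43,-0.95,0,0],[1,-0.43,-0.95,0,0],[1,-0.43,-0.95,0,0],[1,-0.43,-0.95,0,0],[1,-0.43,-0.95,0,0],[1,-0.43,-0.95,0,0],[1,-0.43,-0.95,0,0],[1,-0.43,-0.95,0,0],[1,-0.43,-0.95,0,0]]])

```text
time: 2.55
tool_pos: [0.5787, -0.1965, 0.2531]
eef_rot: [0.131, 0.991, 0.0, -0.0]
ft_force: [1.5, -0.7, 0.5]
width: 0.0855
finger_force: 0.0
```

```bash
python3 - <<'E'
from h import *
cam('wrist','w1')
im=cv2.imread('pics/w1.png');cv2.imwrite('pics/w1b.png',cv2.resize(im,None,fx=800/560,fy=600/420,interpolation=cv2.INTER_CUBIC))
print(proj('w1',[[.5702,-.2343,.03],[.5885,-.2416,.03],[.6157,-.0565,.071]]))
E
```

```text
[[238.77926815 186.45853055]
 [237.15260974 204.93300502]
 [434.30081893 194.00997939]]
```

View pics/w1b.png

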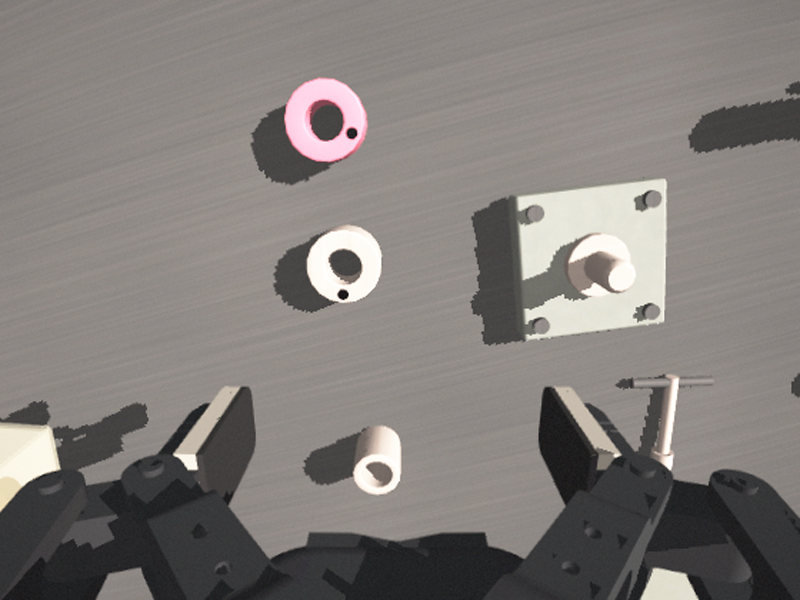

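```bash
python3 - <<'E'
from h import *
np.set_printoptions(precision=4,suppress=True)
k=560/800;g=lambda x,y:(x*k-.15,y*k-.15)
for nm,a,b,c,z in [('bore',(372.1,204),(356.1,234.6),(345,265),.03),('dot',(375.2,195.9),(362.6,232.1),(343,294),.03),('arb',(296.6,183.6),(316.1,189.6),(621,275),.071)]:
    print(nm,tri([('top0',a),('side0',b),('w1',g(*c))]),tri([('top0',a),('w1',g(*c))])[0],atz('w1',g(*c),z))
c=np.array([atz('w1',g(*p),.025) for p in [(515,195),(666,180),(664,323),(526,341)]]);print(c,c.mean(0))
s=monitor.sense();print(s['tool_pos'],R.from_quat(s['eef_rot']).as_matrix())
E
```

```text
bore (array([ 0.5704, -0.2333,  0.0291]), [np.float64(0.0008448992771006429), np.float64(0.0013778363458754066), np.float64(0.0017323389706561004)]) [ 0.5657 -0.2277  0.055 ] [ 0.5698 -0.2314  0.03  ]
dot (array([ 0.5894, -0.2405,  0.0311]), [np.float64(0.0014420801902158974), np.float64(0.0005827133713181201), np.float64(0.0017487710590458265)]) [ 0.5836 -0.2344  0.0592] [ 0.59  -0.239  0.03 ]
arb (array([ 0.6148, -0.0567,  0.073 ]), [np.float64(0.0009987099762516199), np.float64(0.0015965996958348196), np.float64(0.0012804714148298912)]) [ 0.6151 -0.0557  0.0698] [ 0.6142 -0.0561  0.071 ]
[[ 0.5534 -0.103   0.025 ]
 [ 0.5699  0.0039  0.025 ]
 [ 0.6767 -0.0097  0.025 ]
 [ 0.6629 -0.1161  0.025 ]] [ 0.6157 -0.0562  0.025 ]
[ 0.5772 -0.2051  0.2529] [[-0.9633  0.2685 -0.001 ]
 [ 0.2685  0.9633 -0.0048]
 [-0.0003 -0.0049 -1.    ]]
```

>>> apply_moves(motion=[[[1,0,-0.36,0.4,0],[1,0,-0.36,0.6,0],[1,0,0,0.8,0],[1,0,0,0.8,0],[1,0,0,0.8,0],[1,0,0,0.4,0],[1,0,0,0,0],[1,0,0,0,0],[1,0,0,0,0]]])

```text
time: 3.5
tool_pos: [0.5724, -0.2234, 0.1033]
eef_rot: [0.132, 0.991, -0.0, 0.001]
ft_force: [0.9, 0.1, 0.6]
width: 0.0859
finger_force: 0.0
```

```bash
python3 - <<'E'
from h import *
np.set_printoptions(precision=4,suppress=True)
cam('wrist','w2')
im=cv2.imread('pics/w2.png');cv2.imwrite('pics/w2b.png',cv2.resize(im,None,fx=800/560,fy=600/420,interpolation=cv2.INTER_CUBIC))
s=monitor.sense();print(s['tool_pos'],s['ft_force'],R.from_quat(s['eef_rot']).as_matrix())
print(proj('w2',[[.5700,-.233,.03],[.59,-.240,.03]])*800/560)
E
```

```text
[ 0.5723 -0.2233  0.1032] [-0.1565  0.0474  1.0612] [[-0.9654  0.2607  0.0029]
 [ 0.2607  0.9654 -0.0009]
 [-0.003  -0.0001 -1.    ]]
[[371.2964 338.3908]
 [368.4517 383.9282]]
```

View pics/w2b.png

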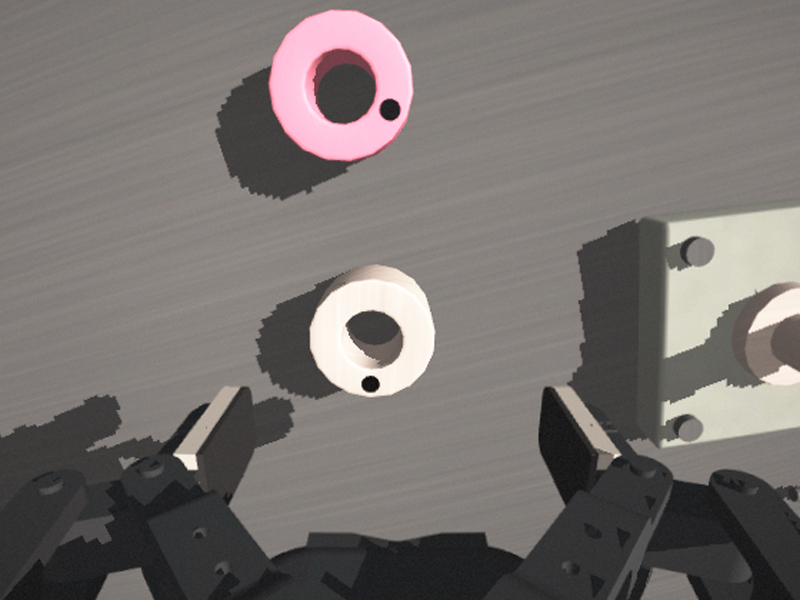

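>>> apply_moves(motion=[[[1,0,-0.24,0.2,0],[1,0,0,0.5,0],[1,0,0,0.5,0],[1,0,0,0.4,0],[1,0,0,0.2,0],[1,0,0,0,0],[1,0,0,0,0],[1,0,0,0,0]]])

```text
time: 4.35
tool_pos: [0.5694, -0.2325, 0.0303]
eef_rot: [0.132, 0.991, -0.0, 0.001]
ft_force: [-0.0, -0.8, -0.3]
width: 0.0853
finger_force: 0.0
```

>>> apply_moves(motion=[[[1,0,0,0.1,0],[1,0,0,0,0],[-1,0,0,0,0],[-1,0,0,0,0],[-1,0,0,0,0],[-1,0,0,0,0],[-1,0,0,0,0],[-1,0,0,0,0],[-1,0,0,0,0],[-1,0,0,0,0]]], force=45)

```text
time: 5.35
tool_pos: [0.5689, -0.2323, 0.0259]
eef_rot: [0.132, 0.991, -0.0, 0.0]
ft_force: [-1.7, 0.8, 4.1]
width: 0.0531
finger_force: 47.0
```

>>> apply_moves(motion=[[[-1,0,0,-0.3,0],[-1,0,0,-0.6,0],[-1,0,0,-0.7,0],[-1,0,0,-0.7,0],[-1,0,0.3,-0.3,0],[-1,0.05,0.85,0,0],[-1,0,0.9,0,0],[-1,0,0.9,0,0],[-1,0,0.9,0,0],[-1,0,0.5,0,0],[-1,0,0.2,0,0],[-1,0,0,0,0]]])

```text
time: 6.55
tool_pos: [0.614, -0.054, 0.1286]
eef_rot: [0.13, 0.992, 0.0, -0.001]
ft_force: [-0.5, -0.1, -3.2]
width: 0.0532
finger_force: 48.4
```

>>> apply_moves(motion=[[[-1,0,0,0,0],[-1,0,0,0,0],[-1,0,0,0,0]]])

```text
time: 6.85
tool_pos: [0.6139, -0.0577, 0.1294]
eef_rot: [0.133, 0.991, -0.0, -0.0]
ft_force: [-0.6, -0.3, -4.2]
width: 0.0533
finger_force: 48.4
```

```bash
python3 - <<'E'
from h import *
np.set_printoptions(precision=4,suppress=True)
for n in ('wrist','top','side'): cam(n,n+'3')
s=monitor.sense();print(s['tool_pos'],s['ft_force'],R.from_quat(s['eef_rot']).as_matrix())
w=cv2.imread('pics/wrist3.png');t=cv2.imread('pics/top3.png');sd=cv2.imread('pics/side3.png')
a=cv2.resize(w[190:390,180:380],None,fx=3,fy=3,interpolation=cv2.INTER_CUBIC)
x,y=proj('side3',[[.6153,-.0562,.09]])[0].astype(int);print(x,y)
b=cv2.resize(sd[y-75:y+75,x-25:x+25],None,fx=4,fy=4,interpolation=cv2.INTER_CUBIC)
cv2.imwrite('pics/c3.png',np.hstack([a,cv2.convertScaleAbs(b,alpha=2)]))
print(proj('wrist3',[[.6153,-.0562,.071],[.6153,-.0562,.035]]))
E
```

```text
[ 0.6141 -0.0567  0.1293] [ 0.0175  0.2943 -3.631 ] [[-0.9651  0.2619 -0.    ]
 [ 0.2619  0.9651 -0.0002]
 [-0.     -0.0002 -1.    ]]
315 184
[[279.5638 247.8348]
 [279.2617 226.9118]]
```

View pics/c3.png

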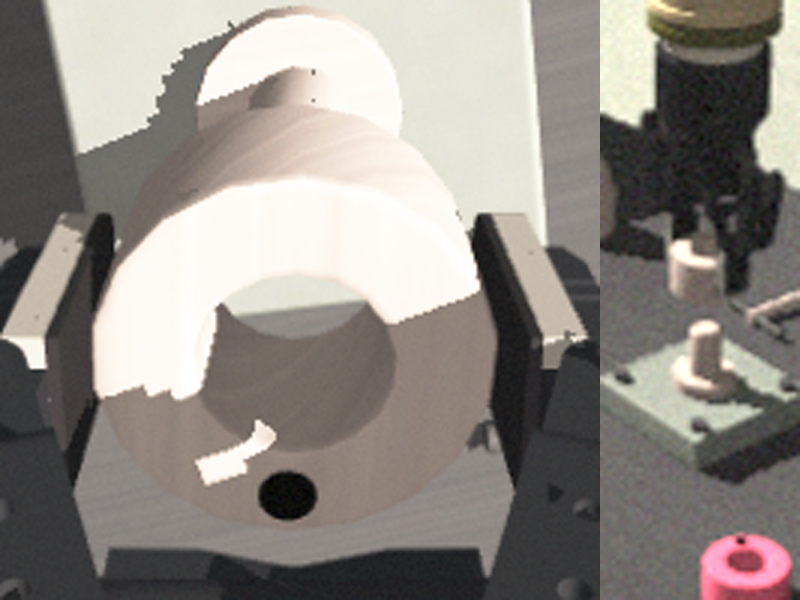

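```bash
python3 - <<'E'
from h import *
from scipy.optimize import least_squares
np.set_printoptions(precision=4,suppress=True)
th=np.linspace(0,2*np.pi,360)
def bb(c,r,z):
    p=proj('wrist3',np.c_[c[0]+r*np.cos(th),c[1]+r*np.sin(th),0*th+z]);return np.array([p[:,0].min(),p[:,0].max(),p[:,1].min(),p[:,1].max()])
o=lambda v,of:(np.array(v)+.5)/3-.5+of
s=[*o([94,497],180),*o([180,527],190)];h=[*o([198,401],180),*o([7],190)]
f=least_squares(lambda c:bb(c[:2],.027,c[2])-s,[.615,-.056,.133]);print('spacer',f.x,f.fun)
f=least_squares(lambda c:bb(c,.027,.1334)-s,[.615,-.056]);print('spacer',f.x,f.fun)
f=least_squares(lambda c:bb(c,.023,.035)[:3]-h,[.615,-.056]);print('shoulder',f.x,f.fun)
print('tcp',monitor.sense()['tool_pos'])
print('dot',atz('wrist3',o([288,496],np.array([180,190])),.1334))
E
```

```text
spacer [ 0.6184 -0.058   0.1294] [ 0.2249 -0.2249 -0.2418  0.278 ]
spacer [ 0.6162 -0.0574] [-2.0245  2.0265 -1.7275  2.6224]
shoulder [ 0.6147 -0.0559] [-0.9799  0.9802  0.0575]
tcp [ 0.6141 -0.0567  0.1293]
dot [ 0.6356 -0.0637  0.1334]
```

>>> apply_moves(motion=[[[-1,0.017,0.016,0.2,0],[-1,0,0,0.3,0],[-1,0,0,0.2,0],[-1,0,0,0,0],[-1,0,0,0,0],[-1,0,0,0.1,0],[-1,0,0,0.1,0],[-1,0,0,0.0,0]]])

```text
time: 7.8
tool_pos: [0.6134, -0.055, 0.0927]
eef_rot: [0.131, 0.991, -0.0, -0.0]
ft_force: [0.0, 0.9, -3.9]
width: 0.0534
finger_force: 48.3
```

>>> apply_moves(motion=[[[-1,0,0,0.1,0],[-1,0,0,0.1,0],[-1,0,0,0,0],[-1,0,0,0,0]]])

```text
time: 8.2
tool_pos: [0.6137, -0.0551, 0.0851]
eef_rot: [0.132, 0.991, -0.0, -0.0]
ft_force: [1.3, 0.6, -4.1]
width: 0.0532
finger_force: 48.3
```

>>> apply_moves(motion=[[[-1,0,0,0.12,0],[-1,0,0,0.12,0],[-1,0,0,0.12,0],[-1,0,0,0.12,0],[-1,0,0,0.05,0],[-1,0,0,0,0],[-1,0,0,0,0]]])

```text
time: 8.9
tool_pos: [0.6138, -0.0551, 0.0641]
eef_rot: [0.131, 0.991, -0.0, 0.0]
ft_force: [-0.1, 0.6, -3.5]
width: 0.0532
finger_force: 48.4
```

>>> apply_moves(motion=[[[-1,0,0,0.04,0],[-1,0,0,0.03,0],[-1,0,0,0.02,0],[-1,0,0,0,0]]])

```text
time: 9.3
tool_pos: [0.6138, -0.0551, 0.061]
eef_rot: [0.132, 0.991, 0.0, 0.0]
ft_force: [-2.2, 0.8, 2.8]
width: 0.0531
finger_force: 48.8
```

>>> apply_moves(motion=[[[1,0,0,0,0],[1,0,0,0,0],[1,0,0,0,0],[1,0,0,0,0],[1,0,0,0,0],[1,0,0,0,0],[1,0,0,0,0],[1,0,0,0,0]]])

```text
time: 10.1
tool_pos: [0.6138, -0.0551, 0.0605]
eef_rot: [0.131, 0.991, -0.0, -0.0]
ft_force: [-0.3, 0.2, -0.6]
width: 0.0854
finger_force: 0.0
```

>>> apply_moves(motion=[[[1,0,0,-0.5,0],[1,0,0,-0.9,0],[1,0,0,-0.9,0],[1,0,0,-0.9,0],[1,0,0,-0.8,0],[1,0,0,-0.4,0],[1,0,0,0,0],[1,0,0,0,0]]])

```text
time: 10.9
tool_pos: [0.6136, -0.0551, 0.2361]
eef_rot: [0.131, 0.991, 0.0, -0.0]
ft_force: [-0.4, -0.2, -1.2]
width: 0.0851
finger_force: 0.0
```

```bash
python3 - <<'E'
from h import *
cam('wrist','w4');cam('top','top4')
E
```

>>> apply_moves(motion=[[[1,0.4,0.6,-0.3,0.46],[1,0.38,0.61,-0.2,0],[1,0.38,0.61,0,0],[1,0.38,0.61,0,0],[1,0.38,0.61,0,0],[1,0.38,0.61,0,0],[1,0.38,0.61,0,0],[1,0.38,0.61,0,0],[1,0.38,0.61,0,0],[1,0.38,0.61,0,0],[1,0,0,0,0],[1,0,0,0,0]]])

```text
time: 12.2
tool_pos: [0.5451, 0.2248, 0.255]
eef_rot: [0.162, 0.987, -0.001, -0.001]
ft_force: [0.4, -0.4, 0.1]
width: 0.0856
finger_force: 0.0
```

```bash
python3 - <<'E'
from h import *
np.set_printoptions(precision=4,suppress=True)
cam('wrist','w5')
s=monitor.sense();print(s['tool_pos'],R.from_quat(s['eef_rot']).as_matrix())
w=cv2.imread('pics/w5.png');p=cv2.imread('pics/w4.png')
q=proj('w4',[[.615,-.056,.065]])[0].astype(int);print(q)
a=cv2.resize(w,(600,450));b=cv2.resize(p[q[1]-50:q[1]+50,q[0]-50:q[0]+50],(200,200),interpolation=cv2.INTER_CUBIC)
c=np.zeros((450,800,3),np.uint8);c[:,:600]=a;c[:200,600:]=b;cv2.imwrite('pics/c5.png',c)
b=np.array([.5022,.2498,.1701]);t=np.array([.554,.232,.018]);print(proj('w5',[b,t+(b-t)*90/160])*600/560)
E
```

```text
[0.5456 0.2235 0.2554] [[-0.9466  0.3223 -0.0015]
 [ 0.3224  0.9466 -0.0015]
 [ 0.0009 -0.0019 -1.    ]]
[275 199]
[[314.3485 164.4988]
 [309.9362 186.1001]]
```

View pics/c5.png

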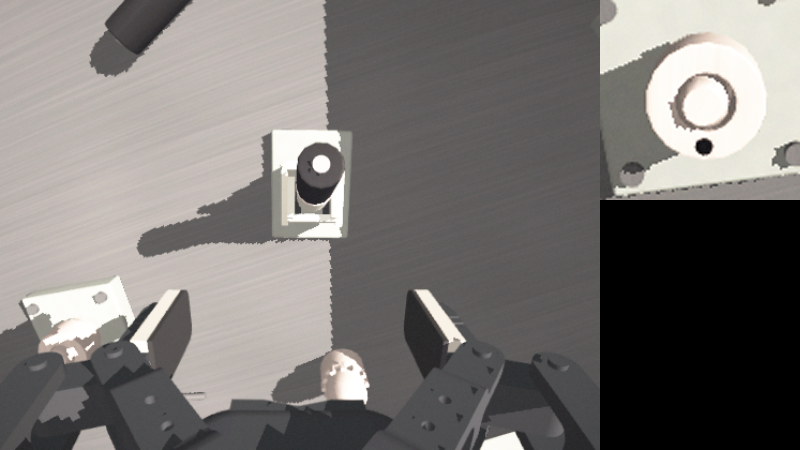

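```bash
python3 - <<'E'
from h import *
np.set_printoptions(precision=4,suppress=True)
g=lambda x,y:((x+.5)*560/600-.5,(y+.5)*560/600-.5)
print(tri([('top0',(147.4,233.6)),('side0',(212.9,139.1)),('w5',g(321,164))]),tri([('side0',(212.9,139.1)),('w5',g(321,164))])[0])
for z in(.166,.17):print(atz('top0',(147.4,233.6),z),atz('side0',(212.9,139.1),z),atz('w5',g(321,164),z))
c=np.array([atz('w5',g(*p),.01) for p in [(273,130),(352,130),(347,237),(273,237)]]);print(c,c.mean(0),c[3]-c[0])
# black part lower end (axial 90): 
print(atz('w5',g(314,198),.1))
# spacer/dot via w4
f=lambda x,y:(225+(x+.5-600)/2-.5,149+(y+.5)/2-.5)
print('dot',atz('w4',f(704,146),.065),'centre',atz('w4',f(705,101.5),.071),atz('w4',f(706,97),.065))
E
```

```text
(array([0.5031, 0.2518, 0.1686]), [np.float64(0.001641511394849387), np.float64(0.0007797347494767101), np.float64(0.0015823810119824833)]) [0.5039 0.253  0.1685]
[0.5025 0.2511 0.166 ] [0.5078 0.2572 0.166 ] [0.5036 0.2535 0.166 ]
[0.5022 0.2499 0.17  ] [0.5025 0.2499 0.17  ] [0.5031 0.2534 0.17  ]
[[0.4781 0.2229 0.01  ]
 [0.5023 0.2952 0.01  ]
 [0.6049 0.2597 0.01  ]
 [0.5803 0.1864 0.01  ]] [0.5414 0.241  0.01  ] [ 0.1022 -0.0365 -0.    ]
[0.5352 0.242  0.1   ]
dot [ 0.6353 -0.0608  0.065 ] centre [ 0.6142 -0.0546  0.071 ] [ 0.6138 -0.0541  0.065 ]
```

>>> apply_moves(motion=[[[1,0.5,0.2,0,0.1],[1,0.44,0.12,0.2,0],[1,0,0,0.6,0],[1,0,0,0.8,0],[1,0,0,0.7,0],[1,0,0,0.5,0],[1,0,0,0.16,0],[1,0,0,0,0],[1,0,0,0,0],[1,0,0,0,0]]])

```text
time: 13.25
tool_pos: [0.5154, 0.2487, 0.1395]
eef_rot: [0.17, 0.985, 0.001, 0.001]
ft_force: [-0.2, 0.2, 0.1]
width: 0.0854
finger_force: 0.0
```

```bash
python3 - <<'E'
from h import *
np.set_printoptions(precision=4,suppress=True)
cam('wrist','w6');s=monitor.sense();print(s['tool_pos'],R.from_quat(s['eef_rot']).as_matrix(),s['ft_force'])
a=cv2.imread('pics/w6.png');cam('side','s6');b=cv2.imread('pics/side0.png') ; b=cv2.imread('pics/s6.png')[110:210,175:275]
c=np.zeros((420,800,3),np.uint8);c[:,:500]=a[:,30:530];c[:300,500:]=cv2.convertScaleAbs(cv2.resize(b,(300,300),interpolation=cv2.INTER_CUBIC),alpha=2);cv2.imwrite('pics/c6.png',c)
E
```

```text
[0.5152 0.2488 0.1394] [[-0.942   0.3355  0.0018]
 [ 0.3355  0.942   0.0012]
 [-0.0013  0.0017 -1.    ]] [ 0.1959  0.224  -0.2508]
```

View pics/c6.png

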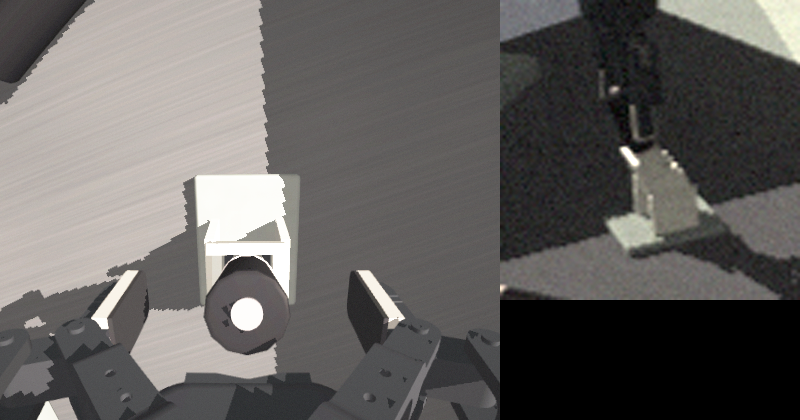

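>>> apply_moves(motion=[[[1,0,0,0.06,0],[-1,0,0,0,0],[-1,0,0,0,0],[-1,0,0,0,0],[-1,0,0,0,0],[-1,0,0,0,0],[-1,0,0,0,0],[-1,0,0,0,0],[-1,0,0,0,0],[-1,0,0,0,0],[-1,0,0,0,0],[-1,0,0,0,0]]], force=40)

```text
time: 14.55
tool_pos: [0.5145, 0.2488, 0.1358]
eef_rot: [0.17, 0.985, 0.0, 0.0]
ft_force: [-0.2, 1.7, 2.5]
width: 0.027
finger_force: 39.3
```

>>> apply_moves(motion=[[[-1,0.06,0,-0.16,0],[-1,0.1,0,-0.28,0],[-1,0.1,0,-0.28,0],[-1,0.1,0,-0.28,0],[-1,0.1,0,-0.28,0],[-1,0,0,0,0]]])

```text
time: 15.15
tool_pos: [0.4972, 0.2559, 0.1891]
eef_rot: [0.17, 0.986, 0.001, 0.001]
ft_force: [0.1, -0.6, -1.7]
width: 0.0269
finger_force: 39.7
```

>>> apply_moves(motion=[[[-1,0.12,0,-0.34,0],[-1,0.12,0,-0.34,0],[-1,0.12,0,-0.34,0],[-1,0.12,0,-0.34,0],[-1,0,0,-0.2,0],[-1,0,0,0,0],[-1,0,0,0,0]]])

```text
time: 15.85
tool_pos: [0.4791, 0.2611, 0.2491]
eef_rot: [0.17, 0.985, -0.0, -0.0]
ft_force: [-0.2, 0.1, -2.3]
width: 0.0271
finger_force: 39.7
```

```bash
python3 - <<'E'
from h import *
np.set_printoptions(precision=4,suppress=True)
cam('wrist','w7');s=monitor.sense();print(s['tool_pos'],s['ft_force'],s['wrist_torque'])
cam('side','s7');cam('top','t7');a=cv2.imread('pics/w7.png')[150:420,130:430];b=cv2.imread('pics/s7.png')[90:240,160:260]
c=np.zeros((600,800,3),np.uint8);c[:360,:400]=cv2.resize(a,(400,360));c[:,400:]=cv2.convertScaleAbs(cv2.resize(b,(400,600),interpolation=cv2.INTER_CUBIC),alpha=2)
cv2.imwrite('pics/c7.png',c)
E
```

```text
[0.479  0.2609 0.2487] [-0.0531 -0.3996 -2.4618] [ 0.0693  0.0424 -0.0349]
```

View pics/c7.png

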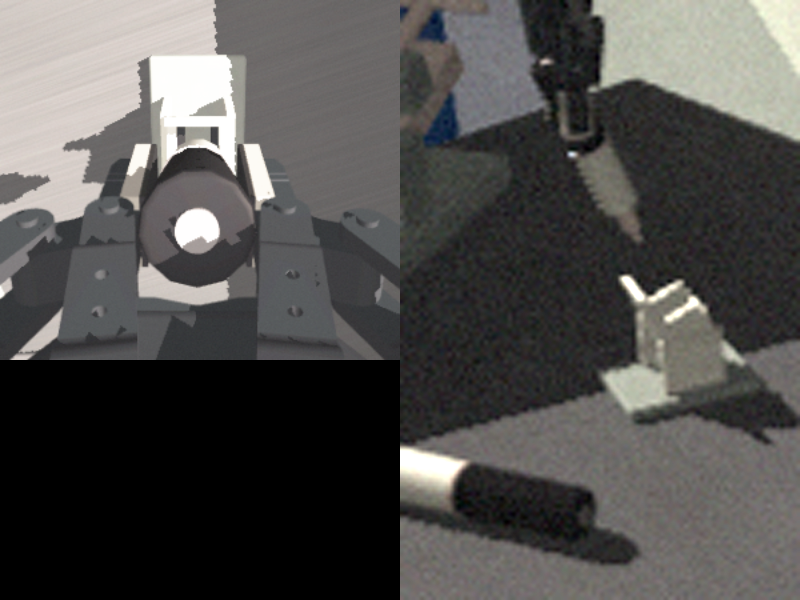

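```bash
cat > lean.py <<'E'
from h import *
import sys
np.set_printoptions(precision=4,suppress=True)
n=sys.argv[1]
if len(sys.argv)>2: cam('wrist',n)
im=cv2.imread('pics/'+n+'.png');T,K,D=ld(n)
s=monitor.sense();tp=np.array(s['tool_pos']);M=R.from_quat(s['eef_rot']).as_matrix()
L=np.linspace(-.2,.6,81)
P=np.array([tp+M@[.035*np.sin(l),0,.003-.035*np.cos(l)] for l in L]);q=proj(n,P)
g=(im.min(2)>200).astype(np.uint8)
_,_,st,ce=cv2.connectedComponentsWithStats(g)
for i in range(1,len(st)):
    if 80<st[i,4]<4000:
        d=np.linalg.norm(q-ce[i],axis=1);j=d.argmin()
        if d[j]<25: print('blob',st[i],ce[i],'lean',L[j],'off',d[j])
print(tp,s['ft_force'],s['wrist_torque'],'expected px',q[20],q[55])
E
python3 lean.py w7
```

```text
blob [261 307  34  29 678] [276.7891 319.6121] lean 0.33 off 2.0352510335291325
[0.4789 0.2609 0.2484] [-0.0324  0.8309 -1.7833] [0.0452 0.0323 0.0265] expected px [274.7919 354.2737] [274.7763 317.6277]
```

>>> apply_moves(motion=[[[-1,0,0,0,0],[-1,0,0,0,0],[-1,0,0,0,0],[-1,0,0,0,0],[-1,0,0,0,0]]], force=20)

```text
time: 16.5
tool_pos: [0.4791, 0.2612, 0.2493]
eef_rot: [0.17, 0.985, -0.0, -0.0]
ft_force: [0.0, -0.0, -1.7]
width: 0.0272
finger_force: 39.7
```

```bash
python3 lean.py w8 1
```

```text
blob [261 307  34  28 678] [276.7507 319.618 ] lean 0.35000000000000003 off 1.3056695697395133
[0.4791 0.2613 0.2493] [-0.8815 -0.3369 -2.8613] [0.0311 0.0669 0.022 ] expected px [275.4845 356.143 ] [275.4809 319.3143]
```

>>> apply_moves(motion=[[[-1,0.5,0,0,0],[-1,0.44,0,0,0],[-1,0,0,0.4,0],[-1,0,0,0.6,0],[-1,0,0,0.6,0],[-1,0,0,0.4,0],[-1,0,0,0.1,0],[-1,0,0,0,0],[-1,0,0,0,0]]])

```text
time: 17.45
tool_pos: [0.4442, 0.2742, 0.1663]
eef_rot: [0.17, 0.985, 0.001, 0.0]
ft_force: [0.6, 0.5, -1.2]
width: 0.0272
finger_force: 39.7
```

>>> apply_moves(motion=[[[-1,-0.12,0,0,0],[-1,-0.12,0,0,0],[-1,-0.12,0,0,0],[-1,0,0,0,0],[-1,0,0,0,0]]])

```text
time: 17.95
tool_pos: [0.4574, 0.2689, 0.1653]
eef_rot: [0.17, 0.985, -0.0, -0.0]
ft_force: [0.1, -0.3, -2.8]
width: 0.0274
finger_force: 39.7
```

```bash
python3 lean.py w9 1
```

```text
blob [261 307  34  32 734] [276.6839 320.5286] lean 0.33 off 1.0567812135566406
blob [253 362  44  12 116] [272.3879 368.0948] lean -0.15000000000000002 off 3.3251271519819903
blob [265 365  37  12  87] [284.4368 370.7356] lean -0.19 off 8.71928489562432
[0.4572 0.269  0.1652] [-0.1152 -0.1464 -1.6686] [-0.024   0.0233 -0.0237] expected px [275.6869 355.3984] [275.6748 318.549 ]
```

>>> apply_moves(motion=[[[-1,-0.1,0,0,0],[-1,-0.1,0,0,0],[-1,0,0,0,0]]])

```text
time: 18.3
tool_pos: [0.4654, 0.2659, 0.1654]
eef_rot: [0.171, 0.985, -0.0, 0.0]
ft_force: [0.3, -0.3, -1.3]
width: 0.0269
finger_force: 39.7
```

>>> apply_moves(motion=[[[-1,-0.1,0,0,0],[-1,-0.1,0,0,0],[-1,0,0,0,0]]])

```text
time: 18.6
tool_pos: [0.4718, 0.2639, 0.1649]
eef_rot: [0.17, 0.985, -0.0, -0.001]
ft_force: [-2.5, -0.1, -2.4]
width: 0.0272
finger_force: 39.5
```

```bash
python3 lean.py w10 1
```

```text
blob [261 308  33  32 695] [276.2072 321.5237] lean 0.33 off 0.7820499232966125
[0.4718 0.2639 0.1649] [-1.6878  1.6711 -3.8689] [0.3761 0.6859 0.011 ] expected px [275.4313 356.0567] [275.427  319.2356]
```

>>> apply_moves(motion=[[[-1,-0.1,0,0,0],[-1,-0.1,0,0,0],[-1,0,0,0,0]]])

```text
time: 18.95
tool_pos: [0.4796, 0.2611, 0.1651]
eef_rot: [0.17, 0.985, -0.0, -0.0]
ft_force: [-2.7, 1.9, -3.8]
width: 0.0274
finger_force: 39.0
```

```bash
python3 lean.py w11 1
```

```text
blob [261 316  33  22 376] [274.3936 325.0984] lean 0.3 off 1.1412604373728539
[0.4796 0.2612 0.165 ] [-2.1776  2.0537 -3.9484] [0.5335 0.7203 0.037 ] expected px [275.4979 355.9218] [275.4942 319.0839]
```

```bash
python3 - <<'E'
from h import *
for n in('w8','w9','w10','w11'):
    im=cv2.imread('pics/'+n+'.png').min(2);print(n,im[296:366:3,277].tolist(), im[296:366:3,268].tolist())
E
```

```text
w8 [103, 99, 104, 116, 254, 254, 254, 254, 254, 254, 254, 181, 153, 155, 154, 57, 60, 60, 54, 56, 52, 54, 52, 108] [101, 100, 102, 98, 100, 254, 254, 254, 254, 254, 254, 254, 254, 153, 58, 57, 59, 58, 50, 54, 52, 52, 48, 196]
w9 [103, 105, 103, 119, 254, 254, 254, 254, 254, 254, 254, 184, 155, 155, 157, 58, 60, 57, 55, 57, 56, 53, 54, 112] [102, 102, 102, 99, 88, 254, 254, 254, 254, 254, 254, 254, 254, 254, 56, 54, 59, 57, 54, 56, 52, 53, 47, 199]
w10 [101, 102, 102, 99, 235, 254, 254, 254, 254, 254, 254, 156, 153, 149, 152, 136, 58, 52, 55, 57, 56, 53, 54, 53] [100, 100, 97, 99, 62, 246, 254, 254, 254, 254, 254, 254, 254, 253, 250, 55, 57, 57, 56, 54, 53, 47, 52, 199]
w11 [100, 99, 97, 93, 95, 93, 113, 249, 253, 253, 253, 253, 146, 147, 146, 143, 141, 143, 54, 48, 56, 50, 51, 46] [97, 98, 95, 96, 95, 95, 94, 96, 249, 253, 253, 253, 253, 162, 147, 141, 141, 50, 51, 52, 53, 50, 52, 50]
```

```bash
sed -i 's/>200)/>125)/; s/(len(st)):/(len(st)):/; s/d\[j\]<25/d[j]<25 and abs(st[i,2]-34)<6/' lean.py
python3 - <<'E'
E
for n in w8 w11; do python3 lean.py $n; done
```

```text
[0.4796 0.2612 0.165 ] [-2.1776  2.0537 -3.9484] [0.5335 0.7203 0.037 ] expected px [276.4693 251.4981] [276.474  229.3648]
blob [261 314  33  35 890] [277.4438 331.4865] lean 0.24 off 1.9565758484786708
[0.4796 0.2612 0.165 ] [-2.1776  2.0537 -3.9484] [0.5335 0.7203 0.037 ] expected px [275.4979 355.9218] [275.4942 319.0839]
```

>>> apply_moves(motion=[[[-1,-0.1,0,0,0],[-1,-0.1,0,0,0],[-1,-0.1,0,0,0],[-1,0,0,0,0]]])

```text
time: 19.4
tool_pos: [0.491, 0.2571, 0.1652]
eef_rot: [0.17, 0.985, 0.0, -0.0]
ft_force: [-3.1, 2.6, -1.9]
width: 0.0273
finger_force: 38.5
```

```bash
python3 lean.py w12 1
```

```text
blob [261 327  33  33 806] [277.206  343.6427] lean 0.12 off 1.7415521306748647
[0.4909 0.2572 0.1652] [-2.3818  1.7979 -3.3196] [0.5461 0.8874 0.0455] expected px [275.5397 355.7796] [275.5388 318.9474]
```

>>> apply_moves(motion=[[[-1,-0.1,0,0,0],[-1,-0.1,0,0,0],[-1,-0.1,0,0,0],[-1,0,0,0,0]]])

```text
time: 19.85
tool_pos: [0.5024, 0.2531, 0.1654]
eef_rot: [0.17, 0.985, 0.0, -0.0]
ft_force: [-4.5, 2.0, -0.4]
width: 0.0271
finger_force: 38.6
```

```bash
python3 lean.py w13 1
```

```text
blob [262 344  32  26 652] [277.3911 356.2638] lean -0.010000000000000009 off 1.8941504741591162
[0.5023 0.2531 0.1654] [-4.5664  1.3189 -0.6348] [ 0.5298  1.1001 -0.0136] expected px [275.5501 355.8025] [275.5427 318.9629]
```

>>> apply_moves(motion=[[[-1,0.2,0,-0.1,0],[-1,0.4,0,-0.3,0],[-1,0,0,-0.7,0],[-1,0,0,-0.7,0],[-1,0,0,-0.7,0],[-1,0,0,-0.1,0],[-1,0,0,0,0],[-1,0,0,0,0],[-1,0,0,0,0]]])

```text
time: 20.8
tool_pos: [0.4792, 0.2606, 0.2677]
eef_rot: [0.17, 0.985, -0.001, -0.001]
ft_force: [0.1, -0.2, -3.7]
width: 0.0275
finger_force: 38.7
```

```bash
python3 lean.py w14 1;  python3 - <<'E'
from h import *
im=cv2.imread('pics/w14.png').min(2);print(im[330:390:2,277].tolist())
print(monitor.sense()['tool_pos'],R.from_quat(monitor.sense()['eef_rot']).as_matrix())
E
```

```text
blob [262 343  32  26 669] [277.4484 355.6936] lean 0.009999999999999981 off 1.778312376736975
[0.4793 0.2607 0.2678] [-0.3736  0.1941 -2.3278] [-0.0153 -0.0103  0.0358] expected px [275.6787 356.4498] [275.6799 319.6058]
[54, 52, 53, 55, 67, 118, 120, 139, 137, 139, 139, 137, 139, 138, 138, 139, 138, 137, 138, 136, 48, 47, 48, 52, 54, 56, 53, 55, 57, 59]
[0.47928972 0.26066514 0.26782169] [[-0.94206928  0.33541311 -0.00187383]
 [ 0.3354161   0.94206873 -0.0015998 ]
 [ 0.00122869 -0.00213564 -0.99999696]]
```

>>> apply_moves(motion=[[[-1,-0.4,-0.4,0,0],[-1,-0.66,-0.65,0,0],[-1,-0.66,-0.65,0,0],[-1,-0.66,-0.65,0,0],[-1,-0.66,-0.65,0,0],[-1,-0.66,-0.65,0,0],[-1,-0.66,-0.65,0,0],[-1,-0.66,-0.65,0,0],[-1,-0.66,-0.65,0,0],[-1,-0.4,-0.4,0,0],[-1,-0.28,-0.28,0,0],[-1,0,0,0,0]]])

```text
time: 22.05
tool_pos: [0.6352, -0.0636, 0.2683]
eef_rot: [0.172, 0.985, -0.001, -0.001]
ft_force: [-0.2, 0.3, -2.0]
width: 0.0271
finger_force: 38.5
```

>>> apply_moves(motion=[[[-1,0,0,0.4,0],[-1,0,0,0.5,0],[-1,0,0,0.3,0],[-1,0,0,0.1,0],[-1,0,0,0,0],[-1,0,0,0,0],[-1,0,0,0,0]]])

```text
time: 22.75
tool_pos: [0.6357, -0.061, 0.2184]
eef_rot: [0.17, 0.985, 0.0, 0.001]
ft_force: [0.2, 0.5, -0.4]
width: 0.0274
finger_force: 38.5
```

```bash
python3 - <<'E'
from h import *
np.set_printoptions(precision=4,suppress=True)
s=monitor.sense();tp=s['tool_pos'];print(s['time'],tp,s['ft_force'])
for n in('side','top','wrist'):
    cam(n,n+'15');print(n,proj(n+'15',[[.6345,-.0612,.065],tp-[0,0,.1275],tp-[0,0,.003]]))
s=cv2.imread('pics/side15.png');x,y=proj('side15',[tp-[0,0,.07]])[0].astype(int)-[30,45];print(x,y)
c=np.zeros((600,800,3),np.uint8);c[:540,:480]=cv2.convertScaleAbs(cv2.resize(s[y:y+90,x:x+80],(480,540),interpolation=cv2.INTER_CUBIC),alpha=2)
t=cv2.imread('pics/top15.png');x,y=proj('top15',[tp-[0,0,.1]])[0].astype(int)-[40,37];print(x,y)
c[:300,480:]=cv2.resize(t[y:y+75,x:x+80],(320,300),interpolation=cv2.INTER_CUBIC)
w=cv2.imread('pics/wrist15.png')[150:420,136:424];c[300:,480:]=cv2.resize(w,(320,300))
cv2.imwrite('pics/c15.png',c)
E
```

```text
22.75 [ 0.6357 -0.061   0.2184] [ 0.1607  0.521  -0.383 ]
side [[321.2543 190.2579]
 [321.8022 182.1269]
 [323.4976 141.4119]]
top [[298.5779 175.7893]
 [299.0486 172.7757]
 [302.3638 158.5101]]
wrist [[275.9864 201.296 ]
 [276.6722 211.4732]
 [276.1941 298.5   ]]
292 118
259 132
```

View pics/c15.png

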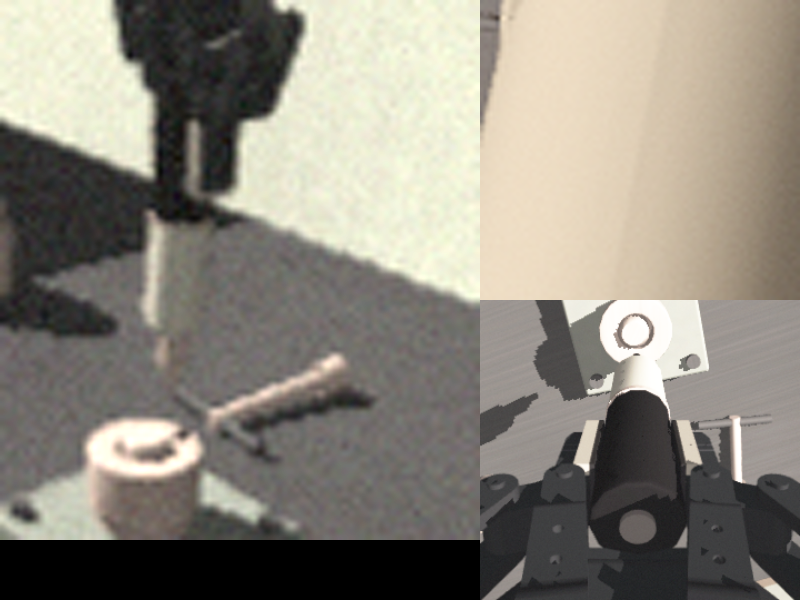

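```bash
python3 - <<'E'
from h import *
np.set_printoptions(precision=1,suppress=True,linewidth=200)
for n in('w14','wrist15'):
    im=cv2.imread('pics/'+n+'.png').mean(2).astype(int)
    for c in (268,277,286): print(n,c,im[170:260:2,c])
im=cv2.imread('pics/side15.png').mean(2).astype(int)
for r in range(152,193,2): print(r,im[r,308:334])
th=np.linspace(0,6.283,200);tp=np.array([.4793,.2607,.2678])
for n,tp in(('w14',tp),('wrist15',np.array([.6357,-.061,.2184]))):
  M=np.array([[-.942,.3354,0],[.3354,.942,0],[0,0,-1]])
  for l in(-.06,-.03,0,.03,.06):
    def pt(s,r):
        c=np.array([np.cos(l),0,np.sin(l)]);a=np.array([-np.sin(l),0,np.cos(l)])  # a: towards tip in tool frame
        return np.array([tp+M@(np.array([0,0,.003])+a*(.1245-s)+r*(np.cos(t)*c+np.sin(t)*np.array([0,1,0]))) for t in th])
    f=lambda s,r:proj(n,pt(s,r))[:,1].min()
    print(n,l,'end36 row',f(.036,.014),'nose14',f(.014,.007),'black90',f(.09,.014),'tip',proj(n,pt(0,0)[:1])[0], 'side tip',proj('side15',pt(0,0)[:1])[0],'side axis90',proj('side15',pt(.09,0)[:1])[0])
E
```

```text
w14 268 [219 215 221 214 216 218 215 215 219 249 254 254 254 254 254 254 227 223 225 226 227 229 232 236 237 239 241 244 245 235 254 242  55  57  56  55  56  54  61  60  57  59  59  58  61]
w14 277 [220 215 214 215 219 215 216 220 218 250 254 254 254 254 254 254 254 254 254 254 254 254 254 255 255 255 255 255 254 254 255  71  65  67  66  67  66  68  68  68  67  65  69  72  71]
w14 286 [215 216 220 212 214 221 218 216 216 251 254 254 254 254 254 254 255 255 255 255 255 255 255 255 255 255 255 255 255 255 255 134  79  76  76  77  77  77  73  76  79  79  79  77  78]
wrist15 268 [224 252 252 252 252 252 252 252 252 252 111 130 253 252 252 252 167 157 158 161 162 167 169 174 176 178 182 186 190 171 246 185  36  35  37  35  37  37  36  38  37  38  40  38  37]
wrist15 277 [253 252 253 253 253 252 252 253 253 252 231 125 250 252  86 224 228 229 231 233 234 237 236 238 239 239 240 240 235 236 252  45  41  43  44  45  48  46  46  45  45  46  44  46  46]
wrist15 286 [112 252 254 254 254 253 249 238 137 108 127 252 252 252 252 252 252 252 252 252 252 252 252 252 252 252 252 252 252 247 252  76  
[... 2909 characters left out ...]
76.7 202. ] side tip [319.5 182.6] side axis90 [322.3 153.2]
wrist15 -0.03 end36 row 202.67851829318772 nose14 203.18614949424833 black90 234.660473433867 tip [276.7 206.7] side tip [320.6 182.4] side axis90 [322.7 153.2]
wrist15 0 end36 row 206.4913321269221 nose14 207.61398275093856 black90 236.32358219384645 tip [276.7 211.5] side tip [321.8 182.1] side axis90 [323.  153.1]
wrist15 0.03 end36 row 210.3166237492708 nose14 212.0471520981885 black90 238.01903459177333 tip [276.7 216.2] side tip [323.  181.8] side axis90 [323.3 153. ]
wrist15 0.06 end36 row 214.15437773005678 nose14 216.4864185196613 black90 239.74568012104612 tip [276.6 221. ] side tip [324.1 181.5] side axis90 [323.7 152.9]
```

>>> apply_moves(motion=[[[-1,-0.06,0,0.1,0],[-1,-0.06,0,0.2,0],[-1,0,0,0.18,0],[-1,0,0,0,0],[-1,0,0,0,0],[-1,0,0,0,0]]])

```text
time: 23.5
tool_pos: [0.6398, -0.0626, 0.1983]
eef_rot: [0.17, 0.985, -0.0, 0.0]
ft_force: [0.2, 0.7, -1.4]
width: 0.0273
finger_force: 38.5
```

```bash
python3 - <<'E'
from h import *
np.set_printoptions(precision=2,suppress=True,linewidth=200)
s=monitor.sense();tp=s['tool_pos'];print(s['time'],tp,s['ft_force'])
cam('side','side16');cam('wrist','wrist16')
im=cv2.imread('pics/side16.png').mean(2).astype(int)
for r in range(160,198): print(r,im[r,310:334])
print(proj('side16',[tp-[0,0,z] for z in (.0375,.09,.105,.12,.1275)]),proj('side16',[[.6345,-.0612,.065]]))
im=cv2.imread('pics/wrist16.png').mean(2).astype(int)
for r in range(180,212,2): print(r,im[r,262:292:2])
E
```

```text
23.5 [ 0.64 -0.06  0.2 ] [ 0.21  0.66 -1.44]
160 [16 22 32 48 45 46 50 71 83 53 13 16 13 15 13 13 12 17 30 51 55 54 58 50]
161 [48 46 44 50 55 51 53 70 92 85 64 39 20 19 23 25 26 30 47 55 52 52 51 55]
162 [53 54 52 53 56 57 53 64 91 99 77 53 48 44 45 47 47 49 49 58 55 50 56 56]
163 [ 54  58  56  55  53  55  55  63  94 104  77  60  56  58  60  56  54  51  57  54  57  56  53  55]
164 [ 51  55  52  52  56  55  55  73 103 101  77  63  56  58  56  56  55  51  50  54  55  53  56  53]
165 [ 55  55  55  54  53  52  54  77 107  99  74  62  60  57  59  59  56  51  53  54  53  53  55  54]
166 [54 59 54 57 52 54 56 76 98 98 75 60 56 60 57 55 57 50 50 56 54 57 50 57]
167 [58 56 54 58 54 54 55 77 96 93 70 61 60 58 61 54 56 55 51 58 56 54 58 53]
168 [ 53  53  55  56  55  54  56  78 106  93  68  57  57  63  60  56  55  53  51  55  53  53  54  56]
169 [ 55  50  55  51  55  55  52  79 104  85  68  59  58  56  58  58  57  51  51  54  59  55  54  52]
170 [ 43  55  54  54  55  51  53  77 101  87  65  58  59  57  60  55  57  55  52  56  55  55  52  52]
171 [ 26  46  53  54  55  56  53  77 102  83  63  60 
[... 2824 characters left out ...]
245 246 245 179 175 147 113 120 239 252]
192 [148 149 144 112 118 119 124 121 129 167 141 169 250 252 253]
194 [252 252 253 152 254 252 241 228 240 246 252 252 252 253 253]
196 [252 253 253 253 253 253 253 254 252 252 251 252 252 252 252]
198 [252 252 252 252 252 252 253 181 232 251 251 252 252 252 253]
200 [251 252 252 252 252 192 204 215 231 240 245 251 252 252 253]
202 [251 252 252 168 169 188 207 223 233 240 246 250 252 253 252]
204 [251 149 144 158 170 191 211 225 236 241 246 249 252 253 254]
206 [130 123 146 161 174 195 214 226 237 243 246 250 252 253 254]
208 [123 136 151 161 177 199 215 228 238 143 247 249 252 253 254]
210 [127 140 149 162 183 201 218 230 238 243 248 250 252 253 254]
```

>>> apply_moves(motion=[[[-1,-0.01,0,0.05,0],[-1,0,0,0.05,0],[-1,0,0,0,0],[-1,0,0,0,0]]])

```text
time: 24.0
tool_pos: [0.6401, -0.0627, 0.194]
eef_rot: [0.17, 0.985, -0.0, -0.0]
ft_force: [1.5, 0.0, -3.1]
width: 0.0271
finger_force: 38.5
```

```bash
cat > f.py <<'E'
from h import *
np.set_printoptions(precision=3,suppress=True)
F=[]
for i in range(8):
    viewer.get_image('top');s=monitor.sense();F.append(np.r_[s['ft_force'],s['wrist_torque']])
print(s['time'],s['tool_pos'],np.mean(F,0),np.std(F,0)[:3],s['finger_force'])
E
python3 f.py
```

```text
24.4 [ 0.64  -0.063  0.194] [ 0.268 -0.078 -2.131 -0.015 -0.006  0.008] [0.173 0.419 0.336] 38.48073184490204
```

Baseline about −2.1 N, no contact yet. Down in 2 mm steps.

>>> apply_moves(motion=[[[-1,0,0,0.05,0],[-1,0,0,0,0],[-1,0,0,0,0]]])

```text
time: 24.7
tool_pos: [0.6402, -0.0628, 0.1921]
eef_rot: [0.17, 0.985, -0.0, 0.0]
ft_force: [0.2, 0.1, -2.2]
width: 0.0272
finger_force: 38.5
```

```bash
python3 f.py
```

```text
25.1 [ 0.64  -0.063  0.192] [ 0.11  -0.108 -2.247 -0.01  -0.041 -0.   ] [0.668 0.63  0.469] 38.4807550907135
```

>>> apply_moves(motion=[[[-1,0,0,0.05,0],[-1,0,0,0,0],[-1,0,0,0,0]]])

```text
time: 25.4
tool_pos: [0.6402, -0.0627, 0.1902]
eef_rot: [0.17, 0.985, 0.0, 0.0]
ft_force: [0.2, 0.2, 0.1]
width: 0.027
finger_force: 38.5
```

```bash
python3 f.py
```

```text
25.8 [ 0.64  -0.063  0.19 ] [-0.178 -0.112 -0.268 -0.004  0.045 -0.015] [0.309 0.443 0.52 ] 38.48089635372162
```

>>> apply_moves(motion=[[[-1,0,0,0.05,0],[-1,0,0,0.03,0],[-1,0,0,0,0],[-1,0,0,0,0]]])

```text
time: 26.2
tool_pos: [0.6402, -0.0627, 0.187]
eef_rot: [0.17, 0.985, -0.0, 0.0]
ft_force: [-0.2, -0.1, 1.5]
width: 0.0272
finger_force: 38.5
```

```bash
python3 f.py; python3 - <<'E'
from h import *
np.set_printoptions(linewidth=200)
im=np.mean([cam('side')[0].mean(2) for _ in range(4)],0).astype(int)
cam('side','side17')
for r in range(172,196): print(r,im[r,312:332])
cam('wrist','wrist17');im=cv2.imread('pics/wrist17.png').mean(2).astype(int)
for r in range(184,206,2): print(r,im[r,262:292:2])
E
```

```text
26.6 [ 0.64  -0.063  0.187] [-0.486 -0.153  1.147 -0.01   0.084 -0.001] [0.29  0.42  0.349] 38.54113698005676
172 [ 53  53  53  54  55  78 104  89  66  56  57  59  58  55  54  50  51  53  55  55]
173 [ 53  54  53  53  54  79 102  85  65  56  57  59  56  56  55  50  54  54  54  52]
174 [54 54 53 55 54 77 99 84 66 58 58 58 56 56 54 51 51 55 55 55]
175 [ 52  55  54  55  54  81 103  82  65  60  60  57  57  54  52  50  50  56  55  54]
176 [ 53  56  53  54  56  80 101  80  64  58  58  59  57  54  53  52  54  55  54  54]
177 [55 54 54 54 54 76 96 76 61 56 59 58 55 53 54 51 54 54 56 55]
178 [55 56 55 54 54 80 97 74 64 57 57 58 56 56 52 51 57 55 55 56]
179 [56 56 54 52 68 96 99 75 65 57 58 57 56 55 53 51 55 56 56 56]
180 [53 53 52 55 61 87 96 73 62 58 59 57 55 54 51 52 54 53 58 57]
181 [52 53 52 55 53 71 84 71 61 58 58 58 56 53 50 53 56 55 55 55]
182 [54 55 53 54 54 58 67 62 57 59 60 57 58 56 55 55 56 56 56 54]
183 [54 53 55 55 53 54 56 53 51 54 56 53 52 53 58 55 56 57 55 55]
184 [55 55 53 54 54 55 55 65 68 53 51 51 53 55 51 57 56 55 56 74]
185 [ 54  53  56  54  53  52  54  71  76  52  51  51
[... 899 characters left out ...]
252 253 252 253 252 252 253 253 246 112]
186 [218 252 252 252 252 252 253 252 253 252 252 253 250 239 107]
188 [119 252 252 252 252 253 253 253 252 252 253 248 230 119 110]
190 [110 130 252 252 252 253 252 253 252 252 251 218 151 108 117]
192 [124 109 131 243 253 253 252 253 252 243 197 167 107 113 249]
194 [145 136 109 112 139 146 195 194 161 151 122 112 144 251 252]
196 [252 147 151 124 112 111 112 113 148 161 150 235 251 252 253]
198 [253 252 253 157 254 254 254 249 250 253 252 252 252 253 253]
200 [252 252 253 253 233 192 210 223 235 240 245 250 252 252 253]
202 [252 252 221 161 168 189 209 223 233 241 246 249 252 253 253]
204 [156 123 146 157 172 192 212 224 235 241 246 250 252 253 254]
```

```bash
python3 - <<'E'
from h import *
np.set_printoptions(linewidth=200,precision=2,suppress=True)
im=((cv2.imread('pics/s7.png').astype(float)+cv2.imread('pics/s6.png'))/2).mean(2).astype(int)
b=cv2.imread('pics/side17.png').mean(2).astype(int)
for r in range(182,196): print(r,im[r,312:332],'|',b[r,316:328])
tp=monitor.sense()['tool_pos'];M=R.from_quat(monitor.sense()['eef_rot']).as_matrix()
for d in(0,.003,.005,.007):print(d,proj('side17',[tp+M@[d,0,.003+k] for k in(.0885,.1105,.122)]))
print(proj('side17',[[.6345,-.0612,.065]]))
E
```

```text
182 [52 53 55 54 51 56 54 55 56 59 61 55 60 56 56 56 54 54 56 54] | [54 62 67 64 57 55 59 57 59 58 50 51]
183 [53 54 54 55 56 54 55 54 55 54 64 63 55 54 56 57 55 56 56 54] | [57 55 56 52 49 53 54 56 51 50 55 54]
184 [55 50 54 52 53 55 54 56 48 44 49 61 64 54 54 55 58 55 56 76] | [52 51 56 64 70 53 51 51 50 54 54 56]
185 [ 53  52  55  53  52  54  52  54  53  51  44  43  60  61  61  52  52  72 102 112] | [50 54 52 69 76 51 55 53 53 64 59 52]
186 [ 55  54  55  53  55  53  53  54  56  54  51  41  36  53  72  96 102  97  88  82] | [55 51 69 87 72 53 57 47 44 49 74 98]
187 [63 71 64 65 69 68 60 54 56 53 56 54 48 44 63 86 86 74 59 55] | [65 68 72 86 70 50 53 49 49 48 65 88]
188 [111 119 113 114 115 114 112 108  90  74  58  54  54  51  68  77  63  62  67  55] | [115 113 113 109  79  54  52  51  50  50  65  78]
189 [116 125 115 109 108 119 131 131 121 100  63  55  54  54  62  64  46  47  66  66] | [130 135 134 129 101  52  51  49  54  50  62  68]
190 [ 95 102  97  91  90  99 110 111 104  70  35  68  91  54  54  55  41  29  42  58] | [132 135 130 128 104  65  30  33  47  54  58  57]
191 [ 78  
[... 185 characters left out ...]
 86  53  56  53  54  52  51] | [ 92  88  72  61  72 109 120  88  46  49  49  55]
193 [ 64  70  61  57  54  55  50  49  48  81 109 106 106  84  53  55  55  53  53  54] | [ 58  54  49  51  52 101 134 126  94  72  51  53]
194 [77 72 66 59 58 54 46 64 79 82 89 87 81 61 50 54 54 54 54 55] | [ 66  61  47  79 112 124 131 132 106  59  52  53]
195 [89 86 84 83 82 82 79 86 89 91 82 68 55 47 51 54 54 53 54 55] | [116 113 113 119 137 134 122  93  70  49  50  54]
0 [[323.37 180.36]
 [323.08 187.15]
 [322.93 190.65]]
0.003 [[322.44 180.6 ]
 [322.16 187.39]
 [322.01 190.9 ]]
0.005 [[321.82 180.75]
 [321.54 187.55]
 [321.4  191.06]]
0.007 [[321.2  180.91]
 [320.93 187.71]
 [320.79 191.22]]
[[321.25 190.26]]
```

```bash
python3 f.py; python3 -c "
from cell import manip;print(manip.close_job())"
```

```text
27.3 [ 0.64  -0.063  0.187] [ 0.115 -0.088  1.365 -0.017  0.048  0.006] [0.508 0.525 0.471] 38.54039669036865
the job is handed in; nothing more can be done
None
```

I handed in the job at about 27 s, with no verdict returned. The spacer is home on the shoulder, marked face up and released. The tester is held close to upright (lean at most about 0.03 rad), its tip an estimated 2 mm or less from the mark's centre. It presses at about 3.5 N, which puts the plunger roughly half way in.

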